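# Clamp the sign board with the toggle latch

### The arm

A 6-joint arm with a two-finger parallel gripper is mounted at the origin on the work surface. World frame = base frame: x ahead of the robot, y to its left, z up, the work surface at z = 0. Lengths are in mm, angles in rad, forces in N, time in s.
With the tool pointing down it reaches from about 275 to 825 mm from the base axis. Payload 4.9 kg.
Tool frame: the origin (TCP) lies at the very end of the fingers, on their centre line; the grasp point (between the pads) lies 19 mm behind it; z points along the fingers, y is the line along which they close (so a half turn about z gives the same grasp; the last joint's range is limited). The gripper opens to 85 mm and grips with 20 to 120 N. Pads are 22 mm wide; open, the fingers measure 114 mm over their backs; the gripper's body (76 mm by 85 mm) begins 54 mm behind the grasp point. The pads swing forward as they close: fully open they stand 13 mm farther back than shut.
Start: joints at [-1.378, 0.326, -0.193, 1.052, 0, 1.437], TCP at [176.57, -520.905, 231.281] pointing down, gripper open.
Joint ranges: [-2.65, 2.65], [-0.97, 1.79], [-1.3, 1.35], [-1.93, 2.1], [-1.47, 1.37], [-3.14, 3.14]. Speed limits (rad/s): [2.57, 2.57, 3.14, 3.14, 3.14, 3.14].

### API

Orientations are given as [roll, pitch, yaw] about the fixed x, y, z axes, in that order (R = Rz(yaw) Ry(pitch) Rx(roll)).
In Python, from rig import manip gives the robot as it stands.
- The arm moves only by the shell command python3 -m handwheel 'ROWS' [OPENING] [FORCE]. ROWS is JSON, one flat list of numbers, 4 for each row, row after row: the shift along the tool's x, y, z in mm, then the turn about the tool's z in degrees. A call has 1 to 8 rows; each row is the pose to reach, as a shift and turn from the pose commanded when the call began, along the tool's axes at that moment; what a row does not reach only later rows make up. A row lasts 1/8 s, in which the tool goes at most 62.5 mm and 10.7 degrees, less where a joint would pass 70% of its speed; a pose out of reach is approached as far as the arm can. A call with a gripper value outside its range is refused whole. OPENING is the opening, from 0 (shut) to 1 (fully open), set as the call begins (- or left out, the last holds). The fingers move at their own pace and stop on an object; FORCE is the grip in N (left out, the last holds). Time passes only in rows, so rows that repeat a pose let the fingers close. It gives the time, the measured TCP pose, the force, the opening and the grip force at its end, in the units of the state.
- manip.observe(): the state, without advancing time (a new reading comes with each control period).
- manip.grab_frame(name): name is "side" or "top"; returns a dict with "image" (420x560x3 uint8, red, green, blue), "range_z" (420x560 float32, mm along the optical axis (not along the pixel's ray), 0 where there is no reading), "fov_y" (degrees; the focal length in pixels is half the picture's height over the tangent of half this angle, whatever the lens; pixels are square), "cx", "cy" (the principal point, pixels), "rvec" (rotation vector, rad) and "tvec" (3), from world to camera coordinates, as OpenCV has them. Camera axes: x right, y down, z forward; pixel columns grow to the right and rows downward; lengths in mm; the calibration is good to about 2 mm. A picture is of the moment at which its call begins.
- manip.sign_off(): hands the job in; it is judged then, once.
Trained networks look in a picture, given as the dict that the camera call returned (one of the last four; its "shot" number tells which), for a name from the list of things; names that differ only in an ending like _2 or _b are one class to them, and where a whole thing is asked for, a point or a joint stands for the part that bears it (a point fixed in the world has none). Each returns a list of dicts, best first, with "p" (0 to 1); they miss things now and then, are a little off and sometimes report something else, mostly with a low value. They report only what shows in the picture. A call takes as long as a camera call. They do not tell look-alikes from the thing itself.
- manip.spot_in(picture, query): "centre" ([row, column] in pixels, amid what is visible of it).
The state is a dict: "t": time; "joint_pos": joint angles; "qvel": joint speeds; "effort": joint torques, N m; "eef_pos": TCP position; "tcp_rot": TCP orientation; "contact_force": force on the tool from outside, world axes, zero at the start; "wrist_torque": the same for the moment, N m; "width": opening from 0.0 (shut) to 1.0 (fully open); "gripper_force": force on a finger pad.
Only numpy, scipy, OpenCV 4.12 (cv2) and the standard library are available. Lean on these libraries where they do the work, as an engineer would, in place of code of your own. Each camera call takes 0.05 s, during which the arm holds its last target. There are 200 camera calls.

### The job

Clamp the sign board in the carving cradle: lift the wire bail by its knob, hook it over the keeper on the sliding jaw so that it sits under the lip, then press the latch lever down past centre until it lies fully closed and the jaw holds the board firmly. Press gently (keep below 25 N on the lever), never force the bail down onto the keeper, and leave the tools and things around it where they are.

Things in the scene. Friction and masses are not known exactly. Their poses are not given: they have to be found in the camera images.
- cradle: Clamping cradle fixed to the bench: plywood base 310 x 220 x 18 mm. Origin: centre of its underside, on the bench; z up, x along the 310 mm side from the latch lever towards the keeper. Latch and keeper lie on the line y = +65 mm, the sign board at y = -55 mm, between the sliding jaw and a rubber pad (spring 9 N/mm) on a wooden stop at x = -127 mm, 44 mm above the bench.
- lever_pivot (a point): Hinge axis of the latch lever (along cradle y), 70 mm above the bench, at cradle x = -60, y = +65 mm; never moves. The bail's hinge pin is on the lever, 20 mm from here: at lever angle a it lies 20 cos(a - 0.25) mm towards cradle -x of this point and 20 sin(a - 0.25) mm above it.
- lever (a joint): Lever angle: 0 = fully closed, level, pointing to cradle -x; pi/2 = straight up; 2.1 = open stop, leaning to the keeper. Stays where left (0.05 N m of friction). Dead centre with the bail hooked is at 0.25 rad: below it the bail's pull snaps the lever shut and keeps it so. With the bail hooked, pushing it shut at 60 mm from the pivot takes up to about 8 N.
- lever_plate: The steel lever plate, 22 mm wide (cradle y), 5 mm thick, reaching 74 mm from the pivot. Origin on the pivot axis; its -x axis points along the lever to the tip, its z axis out of the face that is on top when closed (that face lies 5.5 mm from the pivot's level).
- lever_tip (a point): Point on the face of the lever plate 70 mm from the pivot, the face that looks up when closed and towards the keeper when open: the face to push.
- bail: Steel wire bail hinged on the lever, a U 40 mm wide and 80 mm long made of 6 mm wire, with a tongue beyond its crossbar. Origin on its hinge pin, x along the bail to the crossbar (80 mm) and the tongue's knob (114 mm), y along the pin (cradle y). At the start it stands up roughly on end; its hinge has a little friction (0.025 N m): it stays up when near upright but falls under its own weight when let go lower down.
- bail_bar (a point): Middle of the bail's crossbar (6 mm round, 40 mm long along cradle y), which must go behind the keeper's hook.
- bail_grip (a point): Centre of the round flat-ended knob at the end of the bail's tongue: 16 mm across, 16 mm wide along cradle y, 34 mm beyond the crossbar. Pinch it from above on its flat ends, fingers closing along cradle y; it can turn between the fingers about that line. Its neck is 8 mm wide.
- jaw: Sliding jaw: wooden block 80 mm wide facing the sign board, on a steel plate that reaches across to the keeper. Origin: on the base board's top over the cradle's origin when fully back; slides to cradle -x by up to 24 mm, about 4 N of friction. Starts 1 to 5 mm clear of the board. On the latch line nothing of it but the keeper's hook is over 7 mm above the base board.
- keeper_seat (a point): Seat of the crossbar's middle, on the jaw, 70 mm above the bench. The keeper is an upright hook 22 mm wide (y), 8 mm thick, its back (cradle +x) face 3 mm to -x of this point. A lip on top (underside +5 mm, top +10 mm in height) overhangs that face by 5 mm: the crossbar goes down 5 mm or more to +x of this point, then back to -x under the lip. A ledge below (top at -7 mm, 18 mm deep) stops it falling further.
- board: The wooden sign board, 130 x 80 x 24 mm, lying loose on the cradle between pad and jaw, long side along cradle x. Origin at the centre of its underside.
- chisel_wide: Loose wood chisel 220 mm long with an 18 mm blade, wooden handle. Leave alone.
- chisel_narrow: Loose wood chisel 230 mm long with an 8 mm blade. Leave alone.
- hammer: Loose hammer. Leave alone.
- brush: Loose brush with a wooden handle. Leave alone.
- wedge: Small loose wooden wedge 18 x 50 x 12 mm on the cradle's end beyond the jaw. Leave alone.
- offcut: Loose wooden offcut 70 x 35 x 30 mm. Leave alone.
- glue: Jar of glue 56 mm across, 120 mm high. Leave alone.
Not all that is in view belongs to the job. Of the things like the board, leave any that is green or white; of the rest the smaller one is meant.

How it is judged:
By the outcome, as a careful person would: the job done as asked, in the order asked, and still so for the second after the job is handed in, with the robot touching nothing.
It also fails if it takes over 61 s, if anything falls off the work surface, if the arm or the gripper's body presses on something with over 40 N, if the wrist force passes 120 N, or if a joint passes its speed limit or range.

## Working session

There is one attempt and no reset: what is moved stays moved. The work goes in short steps, Python scripts to look and compute and a shell command to move; the robot and the scene stay as the last step left them, time stands still between calls to the robot, and variables do not carry over. Pictures are saved under pics/ and viewed, at most 10 in all, crops included, and the job is handed in when it is done.

```bash
ls; mkdir -p pics
cat > h.py <<'E'
import numpy as np, cv2
from rig import manip
def cam(p):
    f=p["image"].shape[0]/2/np.tan(np.radians(p["fov_y"])/2)
    R=cv2.Rodrigues(np.array(p["rvec"],float))[0]; return f,R,np.array(p["tvec"],float).ravel()
def w(p,r,c,z=None,k=2):
    "pixel->world by depth, or on the plane of world height z"
    f,R,t=cam(p); d=np.array([(c-p["cx"])/f,(r-p["cy"])/f,1])
    if z is None:
        r,c=int(round(r)),int(round(c)); a=p["range_z"][max(r-k,0):r+k+1,max(c-k,0):c+k+1]; a=a[a>0]
        return R.T@(d*np.median(a)-t) if a.size else None
    o=-R.T@t; v=R.T@d; return o+v*(z-o[2])/v[2]
def px(p,X):
    f,R,t=cam(p); x=R@np.array(X,float)+t; return np.array([p["cy"]+f*x[1]/x[2],p["cx"]+f*x[0]/x[2]])
def save(p,n,box=None,s=1):
    im=p["image"][:,:,::-1]
    if box: im=im[box[0]:box[1],box[2]:box[3]]
    cv2.imwrite("pics/"+n,cv2.resize(im,None,fx=s,fy=s,interpolation=cv2.INTER_CUBIC))
E
python3 - <<'E'
from h import *
np.set_printoptions(precision=1,suppress=True)
P={n:manip.grab_frame(n) for n in("side","top")}
im=np.vstack([P["top"]["image"],P["side"]["image"]])
for n in P: save(P[n],n+"0.png"); print(n,P[n]["fov_y"],-cam(P[n])[1].T@cam(P[n])[2])
for q in["cradle","lever_plate","lever_tip","bail","bail_bar","bail_grip","jaw","keeper_seat","board","wedge","offcut"]:
  for n in P:
    for d in manip.spot_in(P[n],q)[:3]: print(q,n,round(d["p"],2),np.array(d["centre"]),w(P[n],*d["centre"]))
print(manip.observe()["t"])
E
```

```text
pics
side 53.597548019764 [ 413.7 -862.1  875.8]
top 46.07574910731167 [ 379.1   10.  1217. ]
cradle side 0.56 [251.1 308.7] [ 569.  -109.4   18.3]
cradle side 0.17 [164.1 203.8] [280.8 342.2  20.7]
cradle top 0.76 [192.4 309.4] [571.5 -59.7  17.7]
lever_plate side 0.55 [225.9 291.9] [ 523.  -108.2  121.8]
lever_plate top 0.54 [142.3 433.9] [ 687.8 -371.1   22.1]
lever_tip side 0.51 [227.8 292.5] [ 524.4 -109.6  116. ]
bail side 0.48 [209.1 291.4] [523.4 -99.6 172.5]
bail side 0.42 [270.6 378.1] [ 736.3 -205.2   19.1]
bail side 0.19 [228.1 290.9] [ 520.2 -109.5  115.5]
bail top 0.47 [201.5 331.5] [521.  -93.7 205.8]
bail_bar side 0.54 [216.6 286.9] [528.5  31.7  23.2]
bail_bar side 0.31 [164.4 202.9] [277.8 340.   21.4]
bail_bar top 0.73 [201.7 332.7] [520.9 -96.4 203.4]
bail_bar top 0.63 [192.2 288.4] [572.4  -8.   23.7]
bail_grip side 0.57 [208.3 291.2] [523.2 -97.5 173.5]
bail_grip top 0.47 [200.8 335.3] [ 531.3 -108.6  142.3]
bail_grip top 0.23 [202.2 333.4] [519.8 -97.8 203.2]
jaw side 0.56 [218.8 326.3] [636.9 -16.6  43.5]
jaw top 0.66 [184.2 285.6] [592.3  -1.7  24.2]
keeper_s
[... 173 characters left out ...]
 0.71 [279.9 446.4] [ 350.5 -379.4   20.9]
board side 0.86 [183.4 295.3] [577.5 181.9  24.3]
board side 0.82 [241.5 338.9] [ 651.8 -110.5   44.5]
board side 0.75 [205.2 215.4] [318.9 104.   34.3]
board top 0.81 [303.6 363.2] [ 300.6 -176.2   34.8]
board top 0.77 [298.8 230.8] [319.5 135.2  35.3]
board top 0.69 [189.5 200. ] [584.8 208.4  24.6]
wedge side 0.63 [239.  335.6] [645.3 -99.2  43.6]
wedge side 0.49 [210.1 291. ] [ 522.2 -100.7  170.4]
wedge side 0.43 [205.3 340.7] [696.1  48.5  30. ]
wedge top 0.47 [143. 265.] [695.7  46.3  29.9]
offcut side 0.66 [148.6 263.7] [495.3 388.2  30.6]
offcut top 0.64 [225.5 122.2] [500.8 396.9  29.3]
offcut top 0.53 [191.3 291.2] [574.6 -14.9  22.9]
1.2
```

View pics/top0.png

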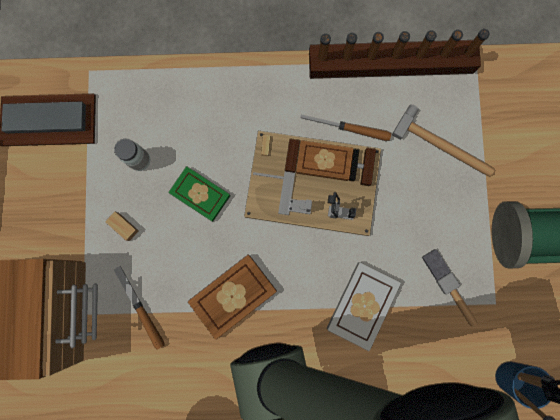

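View pics/side0.png

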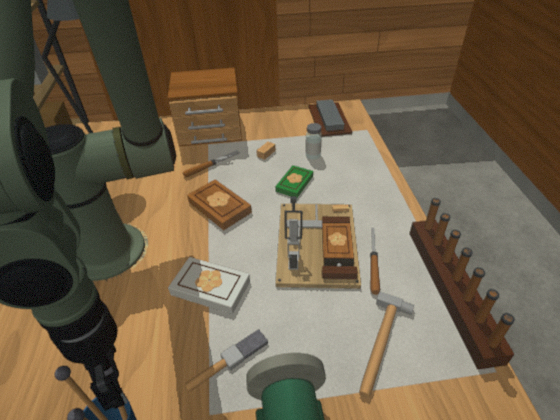

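The top view shows the cradle at about rows 130–235, cols 245–383. The lever and bail stand near (203,340) and the keeper is at (205,300).

Board look-alikes in the top view:
- green (193,200)
- white (305,365)
- large brown (296,233)
- small brown, in the cradle (160,325)

The small brown one is meant, and it is already in place. Next I'll fit the cradle pose and check it in a close crop.

Run:
```python
from h import *
np.set_printoptions(precision=1,suppress=True)
def cloud(p):
    f,R,t=cam(p); h,wd=p["range_z"].shape; c,r=np.meshgrid(np.arange(wd),np.arange(h)); z=p["range_z"]
    X=np.stack([(c-p["cx"])/f*z,(r-p["cy"])/f*z,z],-1)
    Y=(X-t)@R; Y[z<=0]=np.nan; return Y
T=manip.grab_frame("top");S=manip.grab_frame("side")
for n,p in(("top",T),("side",S)):
    Y=cloud(p); m=(Y[...,2]>11)&(Y[...,2]<60)&(abs(Y[...,0]-570)<160)&(abs(Y[...,1]+60)<200)
    k=cv2.morphologyEx(m.astype(np.uint8),cv2.MORPH_OPEN,np.ones((5,5)))
    N,L,s,_=cv2.connectedComponentsWithStats(k); i=1+np.argmax(s[1:,4]); q=Y[L==i]
    rect=cv2.minAreaRect(q[:,:2].astype(np.float32)); print(n,s[i],rect); print(cv2.boxPoints(rect)); z=q[:,2]; print(np.median(z[z<25]))
    # tall points on latch
    m=(Y[...,2]>60)&(abs(Y[...,0]-530)<60)&(abs(Y[...,1]+70)<120); q=Y[m]
    print(q[np.argsort(q[:,2])][::max(1,len(q)//40)])
save(T,"crop1.png",(120,245,235,395),4.9)
save(S,"crop2.png",(185,295,265,370),5.4)
```

```text
top [  245   132   136   103 10560] ((598.25732421875, -68.72550964355469), (310.2020568847656, 221.67970275878906), 79.82406616210938)
[[ 461.8 -201.8]
 [ 680.  -241. ]
 [ 734.8   64.4]
 [ 516.6  103.5]]
18.131544237017646
[[ 527.9  -38.5   60.2]
 [ 530.   -43.2   61.4]
 [ 524.3 -160.7   62. ]
 [ 527.6  -36.    62.3]
 [ 527.7  -31.3   63.1]
 [ 544.   -41.2   63.5]
 [ 539.3  -36.4   63.8]
 [ 536.8  -41.    64. ]
 [ 536.8  -38.6   64.6]
 [ 546.   -45.9   65.3]
 [ 523.8 -162.5   65.7]
 [ 514.3 -162.    66.7]
 [ 523.8  -49.7   70.8]
 [ 523.   -54.    76.5]
 [ 546.3  -50.    78.6]
 [ 532.2  -44.9   79.8]
 [ 538.8  -59.    80.3]
 [ 541.2  -54.4   80.8]
 [ 529.3  -56.3   81.8]
 [ 536.4  -47.2   82.8]
 [ 542.9  -56.6   84.9]
 [ 530.9 -122.5   90.7]
 [ 500.8 -116.5   92.2]
 [ 521.5 -114.9   93.7]
 [ 521.2 -117.    95.3]
 [ 530.2 -114.8   97.7]
 [ 520.7 -118.9   99. ]
 [ 526.5 -111.3  108.3]
 [ 502.1 -108.8  122.6]
 [ 502.8 -102.9  137.3]
 [ 515.3 -105.1  143. ]
 [ 505.2 -103.5  154.4]
 [ 512.4  -96.   167.3]
 [ 516.4 -100.3  169. ]
 [ 544.2 -105.5  170.5]
 [ 513.9  -97.7  172.5]
 [ 518.8  -9
[... 705 characters left out ...]
.3]
 [ 523.1 -108.6   96. ]
 [ 524.4 -117.6   97.5]
 [ 530.3 -113.4   99.8]
 [ 515.  -110.4  102.8]
 [ 506.  -118.3  104.8]
 [ 517.7 -110.   109.5]
 [ 542.3 -119.7  111.6]
 [ 523.1 -108.9  114.8]
 [ 502.4 -108.5  117.6]
 [ 542.6 -117.9  120.7]
 [ 528.3 -109.7  122.1]
 [ 518.1 -108.6  126.1]
 [ 515.7 -107.2  128.8]
 [ 515.8 -106.8  132. ]
 [ 531.1 -108.4  134.8]
 [ 543.1 -113.9  138.3]
 [ 543.2 -113.3  141.2]
 [ 536.  -109.9  142.6]
 [ 543.5 -111.2  146.2]
 [ 506.4 -102.9  154.4]
 [ 504.5  -99.   161.4]
 [ 512.1 -100.   168.1]
 [ 544.1 -106.5  169.4]
 [ 517.  -101.4  172.1]
 [ 527.  -102.9  178.8]
 [ 524.8 -100.7  190.5]
 [ 519.8 -101.7  202. ]
 [ 536.3  -91.6  207.3]
 [ 521.4  -91.2  209. ]]
```

View pics/crop1.png

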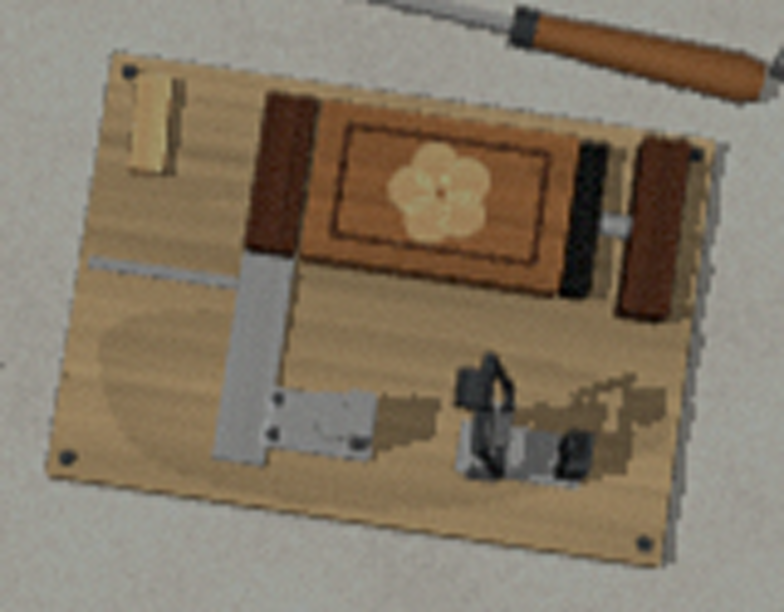

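View pics/crop2.png

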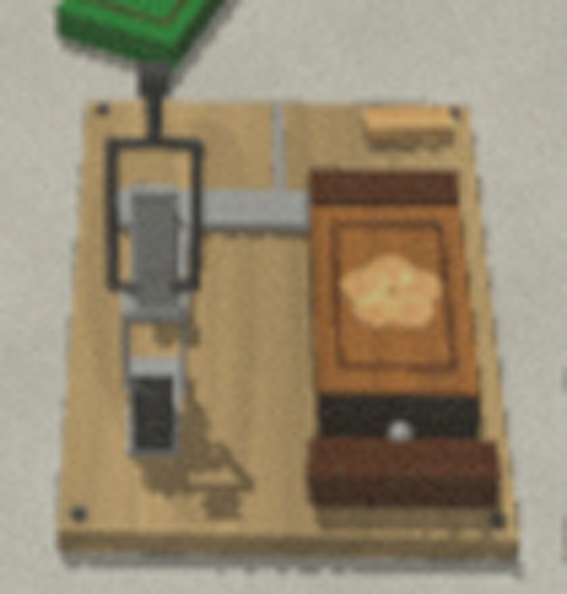

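The crops confirm the setup. The small brown board sits in the cradle between the jaw and the pad. The keeper is at crop1 (350,425) and the knob is the dark block at crop1 (470,385). The lever is roughly upright with the bail standing in front of it. Next I'll convert the cloud to the cradle frame.

```bash
cat >> h.py <<'E'
C0=np.array([598.5,-68.8]); TH=np.radians(79.77); X_=np.array([np.cos(TH),np.sin(TH)]); Y_=np.array([-X_[1],X_[0]])
def cr(P): P=np.asarray(P,float); return np.concatenate([np.stack([(P[...,:2]-C0)@X_,(P[...,:2]-C0)@Y_],-1),P[...,2:]],-1)
def wo(P): P=np.asarray(P,float); return np.r_[C0+P[0]*X_+P[1]*Y_,P[2]]
def cloud(p):
    f,R,t=cam(p); h,wd=p["range_z"].shape; c,r=np.meshgrid(np.arange(wd),np.arange(h)); z=p["range_z"]
    Y=(np.stack([(c-p["cx"])/f*z,(r-p["cy"])/f*z,z],-1)-t)@R; Y[z<=0]=np.nan; return Y
E
python3 - <<'E'
from h import *
np.set_printoptions(precision=1,suppress=True)
for n in("top","side"):
    p=manip.grab_frame(n); q=cr(cloud(p).reshape(-1,3)); q=q[~np.isnan(q[:,0])]
    L=q[(abs(q[:,1]-65)<9)&(q[:,2]>74)&(q[:,0]<-20)&(q[:,0]>-80)&(q[:,2]<165)]
    print(n,"lever/bail mid"); print(L[np.argsort(L[:,2])][::max(1,len(L)//22)])
    B=q[(abs(abs(q[:,1]-65)-20)<4)&(q[:,2]>95)&(abs(q[:,0]+50)<40)]
    print("legs",B[np.argsort(B[:,2])][::max(1,len(B)//10)])
    K=q[(q[:,2]>190)&(abs(q[:,0]+40)<30)&(abs(q[:,1]-65)<20)]; print("knob",len(K),K.min(0),K.max(0),K.mean(0))
    K=q[(q[:,2]>72)&(abs(q[:,0]-8)<22)&(abs(q[:,1]-65)<20)]; print("lip",len(K),np.percentile(K,[3,50,97],0))
    K=q[(q[:,2]>36)&(q[:,2]<60)&(abs(q[:,0])<100)&(abs(q[:,1]+55)<50)]; 
    K=q[(q[:,2]>40)&(q[:,2]<120)&(q[:,0]<-85)&(abs(q[:,1]-65)<20)]; print("rest",len(K),np.percentile(K,[3,50,97],0))
s=manip.observe(); print(s["t"],s["eef_pos"],s["tcp_rot"],s["contact_force"]); R=None
print("pivot",wo([-60,65,70]))
E
```

```text
top lever/bail mid
[[-58.5  73.7  85.4]
 [-57.3  67.1  87.4]
 [-65.8  61.1  87.5]
 [-56.7  65.3  91.4]
 [-64.7  73.6  92.1]
 [-59.2  67.4  92.5]
 [-60.1  58.   92.8]
 [-58.8  65.3  93.5]
 [-61.3  67.3  93.9]
 [-60.3  60.4  93.9]
 [-63.2  64.7  93.9]
 [-62.3  57.8  94. ]
 [-61.   65.   94.1]
 [-57.   70.4  94.6]
 [-63.8  69.4  94.7]
 [-61.9  72.   94.8]
 [-61.5  69.7  94.8]
 [-58.   61.   95.1]
 [-59.2  70.1  95.2]
 [-62.8  62.6  95.6]
 [-59.5  72.5  95.8]
 [-57.6  58.9  96.3]
 [-57.2  72.9  96.5]
 [-64.6  60.2  97.2]
 [-60.3  63.3  97.5]
 [-64.2  58.1  97.9]
 [-63.2  67.5  98. ]
 [-62.2  60.8  98.5]
 [-55.7  64.1  98.6]
 [-63.7  72.3  99.5]
 [-57.9  64.  100.3]
 [-54.7  63.2 107.5]
 [-53.9  61.7 112.5]
 [-43.8  71.2 137.5]
 [-51.4  63.5 139.3]
 [-51.   61.4 139.8]
 [-50.7  59.3 140.2]
 [-50.   73.5 145.1]]
legs [[-63.1  81.2  95. ]
 [-60.5  87.5 106.3]
 [-59.   84.3 115.8]
 [-53.9  88.7 127.8]
 [-55.   87.3 136.4]
 [-52.9  46.1 144.3]
 [-50.5  86.  156.4]
 [-45.5  88.  166.5]
 [-43.5  44.8 168.5]
 [-42.6  86.9 172.1]]
knob 67 [-45.4  57.6 191.4] [-29.5  73.9 213. ] [-37.1  66.5 206.3
[... 963 characters left out ...]
 64.5 204. ]Traceback (most recent call last):
  File "<stdin>", line 10, in <module>
    return _quantile_unchecked(
        a, q, axis, out, overwrite_input, method, keepdims, weights)
    return _ureduce(a,
                    func=_quantile_ureduce_func,
    ...<5 lines>...
                    overwrite_input=overwrite_input,
                    method=method)
    r = func(a, **kwargs)
    result = _quantile(arr,
                       quantiles=q,
    ...<2 lines>...
                       out=out,
                       weights=wgt)
    slices_having_nans = np.isnan(arr[-1, ...])
                                  ~~~^^^^^^^^^
IndexError: index -1 is out of bounds for axis 0 with size 0
```

```bash
cat >> h.py <<'E'
from scipy.spatial.transform import Rotation as Ro
def plan(T,shut=False):
    "rows needed to bring TCP to cradle point T with tool y along the cradle's y axis, tool down"
    s=manip.observe(); R=Ro.from_euler("xyz",s["tcp_rot"]).as_matrix()
    d=R.T@(wo(T)-np.array(s["eef_pos"])); y=R.T@np.r_[Y_,0]; a=np.degrees(np.arctan2(-y[0],y[1])); a=(a+90)%180-90
    print("t",round(s["t"],2),"TCP cradle",cr(np.array(s["eef_pos"])).round(1),"F cradle x,y,z",[round(float(v),1) for v in (np.dot(s["contact_force"][:2],X_),np.dot(s["contact_force"][:2],Y_),s["contact_force"][2])],"w",round(s["width"],2),"go",d.round(1),"turn",a.round(1)); return s,R
E
python3 - <<'E'
from h import *
s,R=plan([-37,65.5,225]); print(R.round(3),s["tcp_rot"],R.T@np.r_[X_,0]); print(wo([-37,65.5,187]))
E
```

```text
t 1.4 TCP cradle [-519.8  334.9  231.3] F cradle x,y,z [-0.5, 0.7, -0.3] w 1.0 go [ 469.5 -292.1    6.3] turn -61.0
[[ 0.947  0.321  0.   ]
 [ 0.321 -0.947 -0.   ]
 [-0.     0.    -1.   ]] [3.14158379e+00 5.93341975e-07 3.26820037e-01] [ 4.84128788e-01 -8.74996752e-01 -8.04316488e-06]
[527.4700683  -93.57899922 187.        ]
```

```bash
python3 -m handwheel '[40,-25,0,-7, 90,-56,0,-15, 140,-87,0,-23, 190,-118,0,-31, 240,-149,0,-39, 290,-180,0,-47, 340,-211,0,-55, 390,-243,0,-61]' 0.5 30
python3 - <<'E'
from h import *
plan([-37,65.5,225])
E
```

```text
t: 2.4
eef_pos: [469.2, -164.1, 231.6]
tcp_rot: [3.141, 0.0, 1.395]
contact_force: [-0.3, -0.0, -0.0]
width: 0.496
gripper_force: 0.0
t 2.4 TCP cradle [-116.7  110.4  231.6] F cradle x,y,z [-0.1, 0.3, -0.0] w 0.5 go [79.6 45.1  6.6] turn 0.2
```

```bash
python3 -m handwheel '[40,22,0,0, 80,45,0,0, 80,45,0,0, 80,45,0,0]'
python3 - <<'E'
from h import *
np.set_printoptions(precision=1,suppress=True)
plan([-37,65.5,187])
S=manip.grab_frame("side")
q=cr(cloud(S)); m=(q[...,2]>188)&(q[...,2]<214)&(abs(q[...,0]+40)<18)&(abs(q[...,1]-65)<13)
K=q[m]; print("knob",len(K),np.percentile(K,[5,50,95],0))
# fingertips
f=px(S,wo([-37,65.5,231])); print(f)
save(S,"g1.png",(110,290,220,400),3.3)
E
```

```text
t: 2.9
eef_pos: [526.1, -95.0, 231.1]
tcp_rot: [-3.141, 0.0, 1.392]
contact_force: [-0.6, -0.1, -0.3]
width: 0.502
gripper_force: 0.0
t 2.9 TCP cradle [-38.6  66.6 231.1] F cradle x,y,z [-0.2, 0.6, -0.3] w 0.5 go [ 1.6  1.2 44.1] turn -0.0
knob 49 [[-45.2  57.1 191.1]
 [-41.9  64.3 205.1]
 [-34.9  71.7 210. ]]
[189.5 292.5]
```

View pics/g1.png

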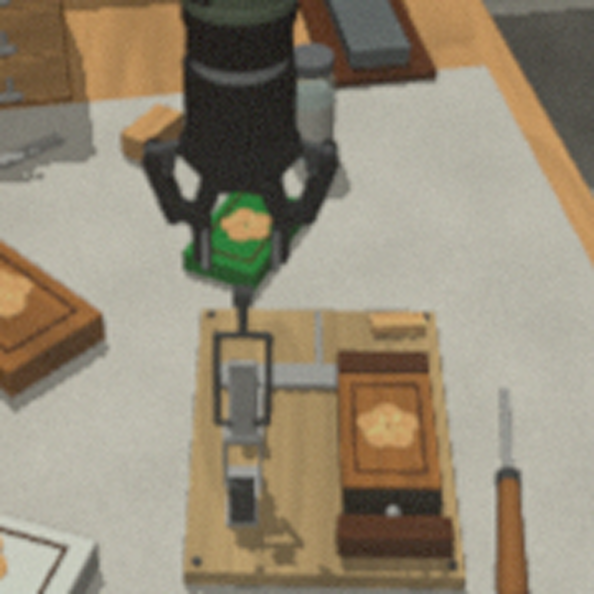

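The fingers straddle the knob: fingers at crop (200,250) and (285,250), knob at (240,297). I'll go down and pinch it.

```bash
python3 -m handwheel '[1,1,15,0, 1,1,30,0, 1,1,44,0, 1,1,44,0]' ; python3 -m handwheel '[0,0,0,0,0,0,0,0,0,0,0,0,0,0,0,0,0,0,0,0]' 0 30
python3 - <<'E'
from h import *
plan([-37,65.5,187])
E
```

```text
t: 3.45
eef_pos: [526.3, -93.9, 185.5]
tcp_rot: [-3.138, -0.0, 1.391]
contact_force: [-0.0, 0.5, 0.3]
width: 0.499
gripper_force: 0.0
t: 4.08
eef_pos: [527.6, -93.9, 187.7]
tcp_rot: [3.141, -0.0, 1.392]
contact_force: [-3.9, 0.2, 6.0]
width: 0.179
gripper_force: 33.3
t 4.08 TCP cradle [-37.3  65.3 187.7] F cradle x,y,z [-0.5, 3.9, 6.0] w 0.18 go [ 0.3 -0.2  0.7] turn -0.0
```

```bash
python3 -m handwheel '[12,0,3,0, 23,0,8,0, 33,0,13,0, 43,0,20,0, 52,0,28,0, 61,0,36,0, 68,0,46,0, 74,0,56,0]'
python3 - <<'E'
from h import *
plan([-37,65.5,187])
S=manip.grab_frame("side"); save(S,"g2.png",(110,290,220,400),3.3)
E
```

```text
t: 5.08
eef_pos: [540.9, -19.8, 131.0]
tcp_rot: [-3.141, -0.002, 1.392]
contact_force: [-2.9, 2.7, 5.1]
width: 0.175
gripper_force: 35.8
t 5.08 TCP cradle [ 38.   65.4 131. ] F cradle x,y,z [2.1, 3.3, 5.1] w 0.18 go [-74.9  -0.1 -56.2] turn 0.0
```

View pics/g2.png

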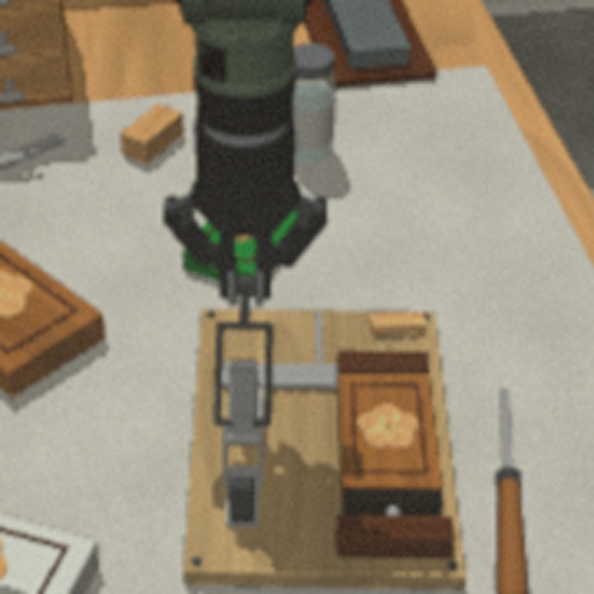

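The bail follows: knob now at crop (243,290), crossbar at (243,328). I'll carry on down and draw the lever slightly further open.

```bash
python3 -m handwheel '[5,0,11,0, 10,0,22,0, 12,0,31,0, 14,0,39,0, 17,0,43,0, 20,0,47,0, 20,0,51,0, 20,0,51,0]'
python3 - <<'E'
from h import *
np.set_printoptions(precision=1,suppress=True)
plan([-37,65.5,187])
T=manip.grab_frame("top");S=manip.grab_frame("side")
for n,p in(("top",T),("side",S)):
  q=cr(cloud(p).reshape(-1,3))
  K=q[(q[:,2]>74)&(q[:,2]<125)&(q[:,0]>-12)&(q[:,0]<38)&(abs(q[:,1]-65)<24)]; print(n,K[np.argsort(K[:,0])][::max(1,len(K)//25)])
  L=q[(abs(q[:,1]-65)<9)&(q[:,2]>100)&(abs(q[:,0]+45)<30)&(q[:,2]<165)]; print("lever",L[np.argsort(L[:,2])][::max(1,len(L)//8)])
save(T,"g3.png",(150,240,260,380),6)
E
```

```text
t: 6.12
eef_pos: [544.0, -2.1, 79.9]
tcp_rot: [-3.141, 0.001, 1.391]
contact_force: [-3.0, -1.5, 2.0]
width: 0.179
gripper_force: 36.2
t 6.12 TCP cradle [55.9 65.4 79.9] F cradle x,y,z [-2.1, 2.7, 2.0] w 0.18 go [ -93.   -0. -107.] turn -0.1
top []
lever [[-51.9  72.1 101.9]
 [-49.8  61.8 108.6]
 [-47.6  67.7 116.2]
 [-45.4  60.6 128.1]
 [-35.8  61.  136.2]
 [-37.2  56.6 138.7]
 [-40.8  67.5 139.9]
 [-41.1  69.8 140.4]
 [-40.1  63.3 141. ]
 [-41.9  61.  142.3]]
side [[-10.8  44.1  96.1]
 [ -9.5  84.5  97.7]
 [ -5.2  87.5  93.5]
 [ -3.4  87.5  95.6]
 [ -0.2  82.2  92.5]
 [  1.2  87.7  94.8]
 [  2.1  85.   97.9]
 [  4.9  87.8  95.1]
 [  7.3  87.9  96.6]
 [ 10.   47.1  94.9]
 [ 12.2  44.4  96.5]
 [ 15.   47.2  97.6]
 [ 16.1  71.8  96.1]
 [ 16.9  63.6  99.3]
 [ 17.   77.4  95.2]
 [ 17.5  55.4  95.1]
 [ 18.4  77.4  97.6]
 [ 19.   69.2  93.5]
 [ 19.1  58.2  97.3]
 [ 19.5  47.2  97.2]
 [ 19.9  50.   93. ]
 [ 21.3  83.   94.8]
 [ 25.5  66.6  98.7]
 [ 26.8  61.1  93.8]
 [ 31.7  64.   96.8]
 [ 35.7  64.1  96.9]]
lever [[-50.5  72.4 101.3]
 [-51.7  72.3 106.2]
 [-45.7  67.3 111.4]
 [-50.1  64.5 115.8]
 [-47.1  69.8 120. ]
 [-45.7  56.8 126.2]
 [-43.6  64.6 131.1]
 [-40.9  57.  135.8]
 [-39.2  62.1 141.2]]
```

View pics/g3.png

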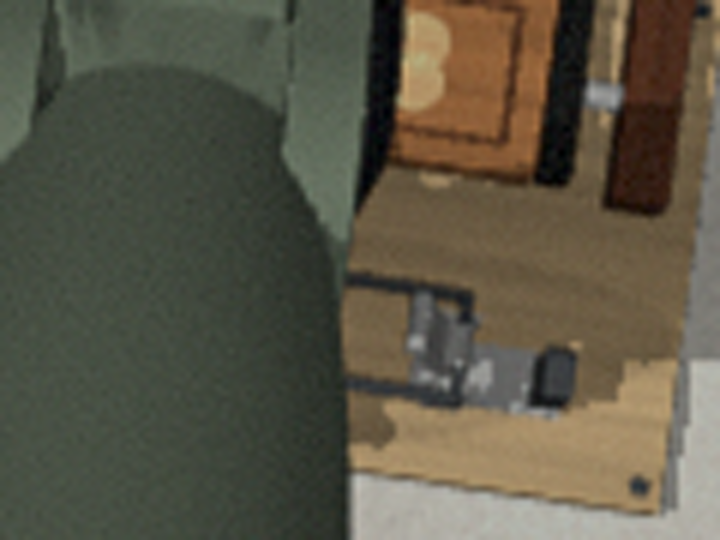

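Bar at x≈20, z≈94, beyond the lip edge at x≈12 and clear of it. I'll lower it gently.

```bash
python3 -m handwheel '[1,0,6,0, 1,0,12,0, 0.5,0,16,0, 0,0,20,0, 0,0,20,0]'
python3 - <<'E'
from h import *
np.set_printoptions(precision=1,suppress=True)
plan([-37,65.5,187])
S=manip.grab_frame("side")
q=cr(cloud(S).reshape(-1,3))
K=q[(q[:,2]>60)&(q[:,2]<125)&(q[:,0]>-15)&(q[:,0]<38)&(abs(q[:,1]-65)<24)]; print(K[np.argsort(K[:,0])][::max(1,len(K)//30)])
E
```

```text
t: 6.85
eef_pos: [544.4, -0.9, 60.0]
tcp_rot: [-3.141, -0.001, 1.392]
contact_force: [-2.4, 4.1, 2.2]
width: 0.178
gripper_force: 36.6
t 6.85 TCP cradle [57.2 65.3 60. ] F cradle x,y,z [3.6, 3.1, 2.2] w 0.18 go [ -94.    -0.2 -127.2] turn -0.0
[[-14.9  87.2  87.9]
 [-13.4  44.   87.4]
 [-10.8  46.8  88.6]
 [-10.6  87.4  87.4]
 [-10.5  44.1  88.3]
 [ -9.5  84.7  86.4]
 [ -7.9  84.7  88.7]
 [ -7.1  82.1  84.1]
 [ -5.   46.8  86.6]
 [ -4.6  84.8  89.2]
 [ -3.9  82.2  84.8]
 [ -3.5  87.7  84.3]
 [ -3.5  44.1  85.2]
 [ -1.6  87.7  86.3]
 [ -1.2  82.3  86. ]
 [  0.   46.9  85.5]
 [  0.7  44.2  84.9]
 [  1.   85.1  87.5]
 [  2.2  82.4  86.5]
 [  2.4  46.9  87.1]
 [  4.1  44.2  85.4]
 [  7.5  85.4  85.1]
 [  7.8  47.   85.6]
 [  8.1  44.3  85.4]
 [  8.1  82.7  84.5]
 [  9.2  82.7  87.3]
 [ 12.9  85.6  83.7]
 [ 13.3  44.3  84.2]
 [ 13.8  47.1  83.6]
 [ 15.6  82.9  85. ]
 [ 16.6  44.4  84.9]
 [ 16.9  85.8  83.7]
 [ 17.4  80.3  83.4]
 [ 19.5  49.9  82. ]
 [ 19.6  47.1  82. ]
 [ 20.5  85.9  84.1]
 [ 21.   80.4  83.8]
 [ 21.1  52.7  80.4]
 [ 21.5  52.7  83.8]
 [ 22.3  50.   83.1]
 [ 22.4  83.2  82.3]
 [ 22.6  44.4  83. ]
 [ 23.   47.2  82.6]
 [ 27.   66.7  86. ]
 [ 29.8  64.   83.4]
 [ 31.6  61.2  81.8]
 [ 34.   66.9  83.2]
 [ 34.3  61.3  83. ]
 [ 35.8  64.1  81.6]]
```

```bash
python3 -m handwheel '[-0.5,0,4,0, -1.5,0,8,0, -2.5,0,12,0, -3,0,15,0, -3,0,15,0]'
python3 - <<'E'
from h import *
np.set_printoptions(precision=1,suppress=True)
plan([-37,65.5,187])
S=manip.grab_frame("side")
q=cr(cloud(S).reshape(-1,3))
K=q[(q[:,2]>60)&(q[:,2]<125)&(q[:,0]>-3)&(q[:,0]<38)&(abs(q[:,1]-65)<24)]; print(K[np.argsort(K[:,0])][::max(1,len(K)//30)])
E
```

```text
t: 7.52
eef_pos: [543.8, -3.7, 45.1]
tcp_rot: [-3.141, -0.002, 1.392]
contact_force: [-2.7, 4.6, 0.7]
width: 0.178
gripper_force: 36.7
t 7.53 TCP cradle [54.3 65.4 45.1] F cradle x,y,z [4.1, 3.5, 0.7] w 0.18 go [ -91.1   -0.1 -142.1] turn -0.0
[[ -2.9  82.4  76.1]
 [ -1.9  82.4  79. ]
 [ -1.4  85.1  78.5]
 [ -1.2  46.8  79.2]
 [  0.   44.1  77.9]
 [  3.5  46.9  78.4]
 [  4.7  85.4  76.3]
 [  4.9  82.7  76.2]
 [  7.2  44.2  74.8]
 [  8.   82.8  77. ]
 [  9.1  85.6  75.9]
 [  9.5  44.2  76.4]
 [ 10.7  47.   75.2]
 [ 13.4  85.8  75.6]
 [ 14.6  83.   74.5]
 [ 14.8  52.6  74.9]
 [ 15.   49.8  70.9]
 [ 15.4  52.6  70.5]
 [ 15.4  47.   74.4]
 [ 16.1  49.8  73.8]
 [ 16.3  44.3  73.6]
 [ 16.7  85.9  76.2]
 [ 16.8  80.3  76.3]
 [ 17.7  80.4  71.6]
 [ 17.7  44.3  76.2]
 [ 19.   49.9  74.8]
 [ 19.7  52.6  74. ]
 [ 22.2  83.4  71. ]
 [ 22.6  47.1  71.4]
 [ 34.4  47.6 117. ]
 [ 34.5  53.1 124.1]
 [ 35.9  80.4 122.3]
 [ 36.1  77.7 118.6]
 [ 36.2  75.  114.8]
 [ 36.4  44.9 122.5]
 [ 36.4  75.  122. ]
 [ 36.6  47.7 122.3]
 [ 37.1  50.3 110.8]
 [ 37.1  47.6 110.8]
 [ 37.3  50.4 121.6]
 [ 37.4  50.4 114.2]
 [ 37.5  55.9 117.7]
 [ 38.   44.9 113.8]
 [ 38.   83.3 116.8]
 [ 38.   45.  124.8]]
```

```bash
python3 -m handwheel '[0,0,1.5,0, -2,0,2,0, -4,0,2,0, -6,0,2,0, -7.5,0,2,0, -7.5,0,2,0]'
python3 - <<'E'
from h import *
np.set_printoptions(precision=1,suppress=True)
plan([-37,65.5,187])
T=manip.grab_frame("top")
S=manip.grab_frame("side")
q=cr(cloud(S).reshape(-1,3))
K=q[(q[:,2]>60)&(q[:,2]<105)&(q[:,0]>-3)&(q[:,0]<38)&(abs(abs(q[:,1]-65)-18)<7)]; print(K[np.argsort(K[:,0])][::max(1,len(K)//14)])
K=q[(q[:,2]>60)&(q[:,2]<105)&(q[:,0]>-13)&(q[:,0]<38)&(abs(q[:,1]-65)<10)]; print("mid",K[np.argsort(K[:,0])][::max(1,len(K)//14)])
E
```

```text
t: 8.32
eef_pos: [542.5, -11.1, 43.2]
tcp_rot: [-3.141, -0.002, 1.392]
contact_force: [-3.6, 4.4, 0.3]
width: 0.177
gripper_force: 36.6
t 8.32 TCP cradle [46.9 65.4 43.2] F cradle x,y,z [3.7, 4.3, 0.3] w 0.18 go [ -83.6   -0.1 -144. ] turn -0.0
[[ -2.5  82.4  75.8]
 [  3.5  44.1  74.6]
 [  9.3  80.1  71.9]
 [ 10.9  83.   70.3]
 [ 32.5  77.8 103.2]
 [ 33.6  80.8  87.1]
 [ 34.1  52.9  87.2]
 [ 34.5  78.   90.2]
 [ 34.9  89.2  89.6]
 [ 35.3  44.7  97.6]
 [ 35.8  78.   92.7]
 [ 36.   53.   96.8]
 [ 36.8  83.6  95.5]
 [ 37.3  86.4  91.1]
 [ 37.8  50.2  76.2]]
mid [[ 6.8 63.4 82.5]
 [ 8.4 69.  80.8]
 [ 8.7 58.  80.7]
 [ 9.  74.5 80. ]
 [24.1 61.1 69.7]
 [26.4 63.9 67.4]
 [31.  61.2 66.9]
 [34.2 55.7 75.6]
 [34.3 69.8 63.6]
 [34.6 72.5 82.5]
 [35.3 55.7 78.4]
 [35.4 67.  66.5]
 [36.7 72.5 84.4]
 [37.  72.6 76.4]
 [37.2 72.7 68.5]
 [37.6 72.7 72.1]
 [37.9 64.2 64.1]]
```

```bash
python3 -m handwheel '[-1,0,0,0, -2,0,0,0, -3,0,0,0, -3,0,0,0]'
python3 - <<'E'
from h import *
plan([-37,65.5,187])
E
```

```text
t: 8.93
eef_pos: [542.2, -12.8, 43.2]
tcp_rot: [-3.141, -0.005, 1.393]
contact_force: [-2.7, 7.5, 1.6]
width: 0.18
gripper_force: 36.6
t 8.93 TCP cradle [45.1 65.4 43.2] F cradle x,y,z [6.9, 4.0, 1.6] w 0.18 go [ -81.4   -0.2 -144.2] turn 0.0
```

The bar is against the hook under the lip (about 7 N reaction). I'll release and rise straight up.

```bash
python3 -m handwheel '[0.5,0,0,0, 0.5,0,0,0, 0.5,0,0,0, 0.5,0,0,0]' 0.5; python3 -m handwheel '[0,0,-20,0, 0,0,-60,0, 0,0,-110,0, 0,0,-150,0, 0,0,-150,0]'
python3 - <<'E'
from h import *
np.set_printoptions(precision=1,suppress=True)
plan([0,65.5,170])
S=manip.grab_frame("side")
save(S,"g4.png",(185,295,255,370),5.2)
q=cr(cloud(S).reshape(-1,3))
K=q[(q[:,2]>55)&(q[:,2]<105)&(q[:,0]>-3)&(q[:,0]<30)&(abs(abs(q[:,1]-65)-18)<7)]; print(K[np.argsort(K[:,0])][::max(1,len(K)//14)])
L=q[(abs(q[:,1]-65)<9)&(q[:,2]>85)&(abs(q[:,0]+60)<40)&(q[:,2]<165)]; print("lever",L[np.argsort(L[:,2])][::max(1,len(L)//14)])
E
```

```text
t: 9.43
eef_pos: [542.4, -14.7, 43.4]
tcp_rot: [3.141, 0.0, 1.391]
contact_force: [-0.5, -0.6, 0.8]
width: 0.499
gripper_force: 0.0
t: 10.05
eef_pos: [544.6, -14.9, 196.9]
tcp_rot: [3.134, -0.0, 1.391]
contact_force: [0.6, 0.4, -0.7]
width: 0.499
gripper_force: 0.0
t 10.05 TCP cradle [ 43.5  62.6 196.9] F cradle x,y,z [0.5, -0.5, -0.7] w 0.5 go [-43.5  -3.1  26.9] turn -0.1
[[-2.1 44.1 76.3]
 [ 0.7 82.6 72.6]
 [ 1.1 85.3 72.1]
 [ 1.9 46.8 72.3]
 [ 2.7 85.4 74.4]
 [ 4.6 44.1 73.5]
 [ 5.4 82.7 71.9]
 [ 6.3 46.9 71.8]
 [ 6.9 52.4 71.1]
 [ 7.6 46.9 74.3]
 [ 8.  82.8 73.2]
 [ 8.2 49.7 69.8]
 [ 8.3 80.1 72.9]
 [ 8.4 85.6 72.7]
 [ 8.8 80.1 68.6]
 [ 8.8 44.2 73.2]
 [ 9.9 49.7 72. ]
 [10.1 77.4 71.3]
 [10.3 52.5 71.6]]
lever [[-68.   69.4  85.7]
 [-71.5  64.1  89.5]
 [-71.1  64.1  92.9]
 [-62.   59.1  94.7]
 [-70.7  64.1  96.2]
 [-66.   71.9 102.3]
 [-65.5  59.  105.7]
 [-66.5  64.1 110.3]
 [-65.4  71.8 116.4]
 [-67.3  69.1 122. ]
 [-67.5  58.9 126. ]
 [-69.5  66.5 131.4]
 [-70.   69.  135.5]
 [-71.5  58.8 140.8]
 [-70.8  71.4 143.3]
 [-70.4  73.9 146.4]]
```

View pics/g4.png

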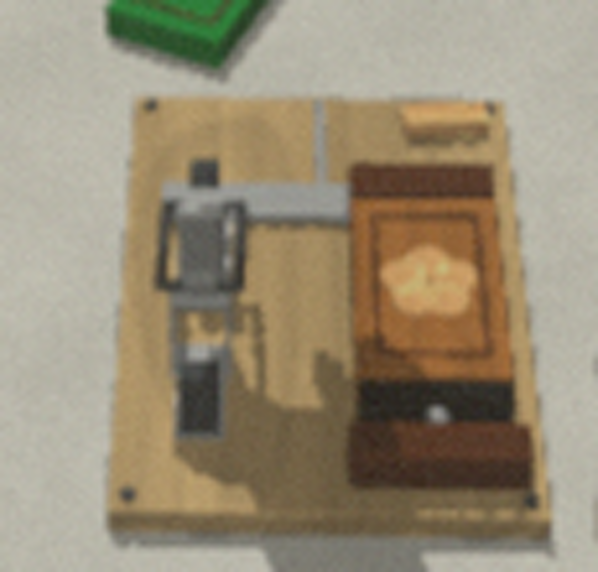

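The bar is under the lip (legs' tops at z≈72, lip at 80) and the knob is at crop (203,172). The lever stands at about 1.45 rad. I'll shut the fingers and go in front of the lever face.

```bash
python3 -m handwheel '[-20,-1,0,0, -50,-2.5,10,0, -80,-2.5,30,0, -83,-2.5,50,0, -83,-2.5,65,0, -83,-2.5,65,0, -83,-2.5,65,0]' 0
python3 - <<'E'
from h import *
np.set_printoptions(precision=1,suppress=True)
s,R=plan([-39,65,132])
print("t rpy",s["tcp_rot"])
for a in np.arange(1.5,-.01,-.1):
    c=np.array([-60,70])+58*np.array([-np.cos(a),np.sin(a)])+5.5*np.array([np.sin(a),np.cos(a)])
    print(round(a,2),"TCP x,z",c+[11,0])
E
```

```text
t: 10.98
eef_pos: [525.0, -95.4, 128.5]
tcp_rot: [3.141, 0.0, 1.392]
contact_force: [0.9, -1.0, -0.3]
width: -0.002
gripper_force: 0.0
t 10.97 TCP cradle [-39.3  67.6 128.5] F cradle x,y,z [-0.8, -1.1, -0.3] w -0.0 go [ 0.3  2.6 -3.5] turn -0.0
t rpy [3.1 0.  1.4]
1.5 TCP x,z [-47.6 128.2]
1.4 TCP x,z [-53.4 128.1]
1.3 TCP x,z [-59.2 127.4]
1.2 TCP x,z [-64.9 126.1]
1.1 TCP x,z [-70.4 124.2]
1.0 TCP x,z [-75.7 121.8]
0.9 TCP x,z [-80.7 118.9]
0.8 TCP x,z [-85.5 115.4]
0.7 TCP x,z [-89.8 111.6]
0.6 TCP x,z [-93.8 107.3]
0.5 TCP x,z [-97.3 102.6]
0.4 TCP x,z [-100.3   97.7]
0.3 TCP x,z [-102.8   92.4]
0.2 TCP x,z [-104.8   86.9]
0.1 TCP x,z [-106.2   81.3]
-0.0 TCP x,z [-107.    75.5]
```

```bash
python3 -m handwheel '[-6,2,0,0, -11,2,0,0, -17,2,1,0, -23,2,2,0, -28,2,3,0, -33,2,5,0]'
python3 - <<'E'
from h import *
plan([-75,65,122])
E
```

```text
t: 11.72
eef_pos: [521.4, -128.5, 123.5]
tcp_rot: [3.141, -0.001, 1.392]
contact_force: [1.8, 3.5, 3.4]
width: -0.003
gripper_force: 2.5
t 11.72 TCP cradle [-72.5  65.3 123.5] F cradle x,y,z [3.8, -1.2, 3.4] w -0.0 go [-2.5  0.3  1.5] turn -0.0
```

```bash
python3 -m handwheel '[-3.5,0,1.5,0, -8.5,0,4.5,0, -13,0,8,0, -17.5,0,12,0]'; python3 -m handwheel '[-2,0,2,0, -4,0,4.5,0, -6,0,7,0, -7.5,0,9,0]';  python3 - <<'E'
from h import *
plan([-97.3,65,102.6])
E
```

```text
t: 12.22
eef_pos: [518.2, -146.4, 111.7]
tcp_rot: [3.14, 0.001, 1.391]
contact_force: [1.2, 3.7, 6.1]
width: 0.001
gripper_force: 3.3
t: 12.72
eef_pos: [516.8, -154.1, 102.5]
tcp_rot: [3.141, 0.002, 1.391]
contact_force: [3.0, 0.3, 4.5]
width: -0.001
gripper_force: 2.3
t 12.72 TCP cradle [-98.5  65.3 102.5] F cradle x,y,z [0.9, -2.9, 4.5] w -0.0 go [ 1.2  0.3 -0.1] turn -0.1
```

```bash
python3 -m handwheel '[-1.5,0,2.5,0, -3,0,5,0, -4,0,7.5,0, -5,0,10,0]'; python3 -m handwheel '[-1,0,3,0, -2,0,6,0, -3,0,9,0, -3,0,11.5,0]'
python3 - <<'E'
from h import *
plan([-107,65,75.5])
S=manip.grab_frame("side"); save(S,"g5.png",(185,295,255,370),5.2)
E
```

```text
t: 13.22
eef_pos: [515.0, -158.0, 91.8]
tcp_rot: [-3.14, 0.0, 1.391]
contact_force: [0.5, -0.8, 2.7]
width: -0.001
gripper_force: 1.0
t: 13.72
eef_pos: [514.5, -160.7, 80.2]
tcp_rot: [-3.141, -0.0, 1.391]
contact_force: [0.9, -0.1, 0.2]
width: 0.0
gripper_force: 0.0
t 13.72 TCP cradle [-105.3   66.3   80.2] F cradle x,y,z [0.1, -0.9, 0.2] w 0.0 go [-1.7  1.3  4.7] turn -0.0
```

View pics/g5.png

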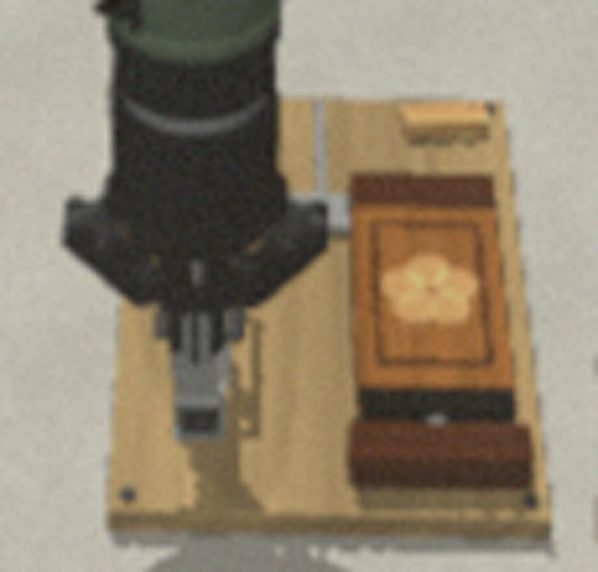

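The lever has snapped down (crop (200,400)) and the jaw is on the board. I'll press lightly once to confirm it is fully seated, then withdraw and look.

```bash
python3 -m handwheel '[0,0,2,0, 0,0,4,0, 0,0,5,0, 0,0,5.5,0]'; python3 -m handwheel '[0,0,-15,0, 0,0,-60,0, 0,0,-110,0, 0,0,-130,0]'; python3 -m handwheel '[-40,0,0,0, -90,0,0,0, -140,0,0,0, -140,0,0,0, -140,0,0,0]';python3 - <<'E'
from h import *
np.set_printoptions(precision=1,suppress=True)
plan([-107,65,75.5])
S=manip.grab_frame("side"); save(S,"g6.png",(185,295,255,370),5.2)
for p in(S,manip.grab_frame("top")):
  q=cr(cloud(p).reshape(-1,3))
  L=q[(abs(q[:,1]-65)<9)&(q[:,2]>60)&(q[:,2]<120)&(q[:,0]>-140)&(q[:,0]<20)]; print(L[np.argsort(L[:,0])][::max(1,len(L)//22)])
E
```

```text
t: 14.28
eef_pos: [515.0, -160.9, 75.5]
tcp_rot: [3.142, -0.0, 1.392]
contact_force: [-1.5, 0.5, 5.8]
width: 0.004
gripper_force: 2.7
t: 14.78
eef_pos: [516.7, -161.6, 209.6]
tcp_rot: [3.136, 0.001, 1.391]
contact_force: [1.2, 0.5, -1.2]
width: 0.003
gripper_force: 0.0
t: 15.4
eef_pos: [489.9, -298.4, 205.8]
tcp_rot: [3.141, -0.0, 1.391]
contact_force: [0.3, 0.9, 0.5]
width: -0.002
gripper_force: 0.0
t 15.4 TCP cradle [-245.3   66.1  205.8] F cradle x,y,z [1.0, -0.1, 0.5] w -0.0 go [138.2   0.9 130.4] turn -0.1
[[-82.1  71.6  77.9]
 [-78.1  71.8  77.4]
 [-72.7  71.9  75.3]
 [-68.5  72.1  74.7]
 [-66.   72.2  75.8]
 [-65.5  69.5  75.4]]
[[-133.9   67.8   73.7]
 [-128.9   68.9   77. ]
 [-124.6   72.    77.1]
 [-119.8   70.3   76.5]
 [-115.2   68.3   74.1]
 [-110.8   71.4   74.7]
 [-105.5   67.7   76.1]
 [-100.3   69.1   80.9]
 [ -95.5   61.9   74.6]
 [ -90.6   65.8   80.2]
 [ -85.9   61.2   76. ]
 [ -81.5   61.6   73.6]
 [ -75.9   71.9   73.6]
 [ -70.8   70.6   75.7]
 [ -66.3   71.1   74.6]
 [ -61.1   67.    73.6]
 [ -56.5   65.    70.4]
 [  -7.    72.    84.6]
 [  -2.2   70.2   83.1]
 [   2.3   70.6   80.9]
 [   7.    68.    74.3]
 [  12.5   60.6   66.2]
 [  19.2   64.4   69.2]]
```

View pics/g6.png

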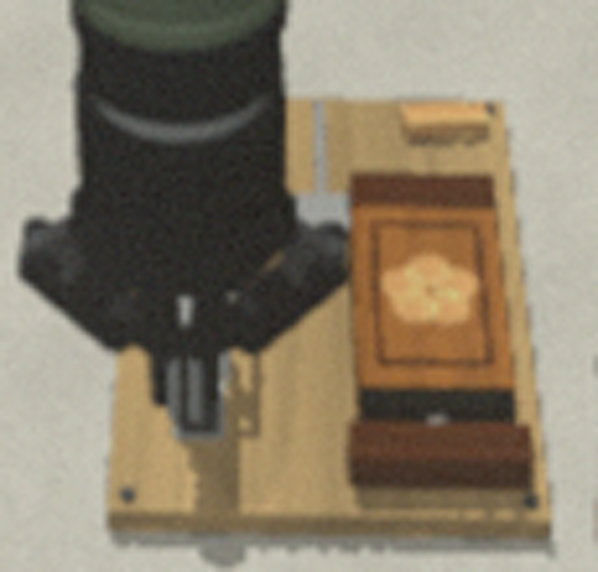

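The lever lies level (face at z≈75.5 from x=-134 to -60), the keeper has been drawn about 7–9 mm towards -x, and the jaw is tight on the board. The robot is clear of everything, so I'm handing in.

```bash
python3 -c "
from rig import manip; print(manip.sign_off())"
```

```text
the job is handed in; nothing more can be done
None
```

The sign board is clamped: the bail is hooked under the keeper's lip, the lever is fully closed (highest contact force I read was about 7 N), and the job was handed in at about 15.5 s with the robot clear of everything.

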